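# Clamp nail nippers in a sprung bench holder

### The job

Clamp the nail nippers in the bench holder so that their handles can be wrapped with marking tape: press the holder's sprung hand lever down until it meets its stop and hook it sideways into its holding notch, so that the clamp foot stays up by itself; lay the nippers on the rubber-padded bed in line with it, jaws under the foot and handles out over the open end; then free the lever so that it comes back up its straight slot and the foot presses the jaws onto the bed. The notch plate may be set at any height, so feel for the stop and do not force the lever against it, and leave the other things on the worktop where they are.

Things in the scene. Friction and masses are not known exactly. Their poses are not given: they have to be found in the camera images.
- bed_mid (a point): Where the clamp foot lands on the bed, 30 mm above the worktop; fixed. x: level, along the holder from the bed's open end to the hand lever; y: level, to the side of the holding notch; z up. Base plate x -66 to 230, 88 wide, 12 thick. Bed 34 mm wide (y -17 to 17): rubber pads x -72 to -28 (handles) and -6 to 26 (jaws), between them a groove 4 mm deep for the rivet.
- slot (a point): Axis of the straight upright slot in the holder's gate plate (8 mm thick, 66 mm wide), 200 mm from bed_mid along x; axes as bed_mid; fixed point 46 mm above the worktop. The slot's foot opens into a pocket towards +y; slot and pocket share one level floor, the stop. The plate is set up to 5 mm higher or lower each time, unreported; its top is below 107 mm above the worktop.
- pivot (a point): Pivot of the clamp arm, 130 mm from bed_mid along x, 62 mm above the worktop; axes as bed_mid. The pocket in the gate has a tooth hanging from its roof beside the slot: the lever's rod must go down near the stop to pass below the tooth, sideways to the pocket's end wall, and up into the notch behind the tooth. Let go anywhere else, the lever snaps back up.
- foot (a point): Centre of the underside of the clamp foot, a round rubber foot 20 mm across on the sprung clamp arm. At the start it rests on the bed (at bed_mid); with the lever in its notch it stands 30 to 52 mm above the bed. The arm, 14 mm wide, reaches 10 mm beyond the foot towards the open end.
- thumb_plate (a point): Middle of the dished steel plate on the hand lever, 50 mm along x by 48, rims 5 mm high at both sides and the outer end. At the start about 255 mm from bed_mid in x and 65 above it. Pressed down it lifts the foot: 5 N at first, 9 N at the stop, 46 to 66 mm lower, nearly straight down. Only in the last 8 mm can it swing 30 mm to +y, against 2 N; let up there it rises 16 mm and holds.
- rocker (a joint): Tilt of the clamp arm (rad): 0 foot on the empty bed, about 0.06 with the nippers' head under the foot, 0.23 to 0.39 with the lever in its notch, 0.36 to 0.53 with the lever on its stop.
- lever (a joint): Sideways swing of the hand lever (rad): 0 in line with the straight slot, 0.25 to 0.30 in the notch. To free it from the notch: press the thumb plate down to the stop again, drag it back 30 mm to -y (a fingertip pressing on the plate drags it by friction), let it up.
- nipper_mid (a point): Centre of the steel nail nippers (rigid, 124 x 40 x 13 mm, 75 g), lying flat, half-way up; x points to the jaws' tips (62 mm away), y across, z up. Handles from x -62 to 6 mm, 40 mm over their outer sides, gripped across y at about x = -25 mm. Rivet at x = 29, 13 mm high, 2 mm proud above and below the head (x 26 to 62, 18 mm wide, 9 thick).
- nipper_jaws (a point): Middle of the nippers' head, 46 mm from nipper_mid along its x, half-way up: this belongs under the foot, at bed_mid. The rivet then lies in the bed's groove and nipper_mid is about 4 mm above bed_mid.
- tape_mid (a point): Centre of the cream tape roll, 68 mm diameter, 19 mm high, lying flat: a bystander.
- scissors_mid (a point): Centre of the scissors, 150 x 60 x 9 mm, with black rings, lying flat: a bystander.
- forceps_mid (a point): Centre of the spring forceps, 131 x 24 x 10 mm, lying in the shallow steel tray: a bystander.
Mind the look-alikes: they are no part of the job. Several things look just like the part that bears nipper_mid: the one meant starts nearest to the robot's base.

How it is judged (in metres and radians):
On the way, in this order (a step that is already met when the one before it is completed fails the run):
1. the lever is caught in its notch: the foot stays up with nothing touching the lever (z of foot in the frame of bed_mid above 0.022 m and contact force between rocker and the arm below 0.3 N and contact force between rocker and the fingers below 0.3 N and value of joint lever above 0.2 rad), for 0.3 s.
2. the nippers lie released on the bed, jaws under the raised foot (z of foot in the frame of bed_mid above 0.022 m and contact force between nipper and the arm below 0.1 N and contact force between nipper and the fingers below 0.1 N and horizontal distance between nipper_jaws and bed_mid below 0.014 m and x of nipper_mid in the frame of bed_mid below -0.03 m and z of nipper_mid in the frame of bed_mid between -0.004 and 0.012 m and angle between the x axis of nipper_mid and the x axis of bed_mid, either way round below 0.3 rad), for 0.2 s.
At the end, for the whole second after the job is handed in: Lever back in its straight slot (swing < 0.08 rad, arm tilt < 0.14 rad); foot presses the nippers with > 2 N; their jaws point is within 14 mm of bed_mid, in line within 0.3 rad, handles to the open end, nipper_mid no more than 12 mm above bed_mid, at rest (horizontal distance between nipper_jaws and bed_mid below 0.014 m and x of nipper_mid in the frame of bed_mid below -0.03 m and z of nipper_mid in the frame of bed_mid between -0.004 and 0.012 m and angle between the x axis of nipper_mid and the x axis of bed_mid, either way round below 0.3 rad and contact force between rocker and nipper above 2 N and value of joint lever below 0.08 rad and linear speed of nipper below 0.02 m/s and value of joint rocker below 0.14 rad); the robot touches nothing.
It fails at once if the lever was forced against its stop (more than 60 N from the robot) (contact force between lever and the arm above 60 N or contact force between lever and the fingers above 60 N).
It fails at once if a bystander was moved by more than 30 mm (distance of any of tape_mid, scissors_mid, forceps_mid from where it was at the start of the episode above 0.03 m).
It also fails if it takes over 64 s, if anything falls off the work surface, if the arm or the gripper's body presses on something with over 40 N, if the wrist force passes 120 N, or if a joint passes its speed limit or range.

### The arm

A 6-joint arm with a two-finger parallel gripper is mounted at the origin on a cart in front of the work surface, level with it; the furniture and walls round the work are solid. World frame = base frame: x ahead of the robot, y to its left, z up, the work surface at z = 0. Lengths are in m, angles in degrees, forces in N, time in s.
With the tool pointing down it reaches from about 0.375 to 0.925 m from the base axis. Payload 5.7 kg.
Tool frame: the origin (TCP) lies between the finger pads; the fingertips stand tip_extent ahead of it and the grasp point (between the pads) lies 3 mm ahead of it (tip_extent is the distance from the TCP to the fingertips, in m); z points along the fingers, y is the line along which they close (so a half turn about z gives the same grasp; the last joint's range is limited). The gripper opens to 88 mm and grips with 3 to 60 N. Pads are 20 mm wide; open, the fingers measure 115 mm over their backs; the gripper's body (75 mm by 178 mm) begins 61 mm behind the grasp point.
Start: joints at [63.134, 20.558, 86.54, -0, 72.909, -6.595], TCP at [0.208, 0.563, 0.245] pointing down, gripper open.
Joint ranges: [-170.27, 170.27], [-57.76, 135], [12.27, 136.19], [-55.21, 235.2], [11.17, 155.16], [-170.74, 170.74]. Speed limits (degrees/s): [136.94, 136.94, 180, 180, 180, 180].

### API

Orientations are given as a 3x3 rotation matrix whose columns are the frame's x, y, z axes.
In Python, from cell import get_state, snapshot, finish_job, tip_extent gives the robot as it stands. The module is installed in compiled form; this text tells all that it offers.
- The arm moves only by the tool servo_tool, never from a script. Its argument "deltas" is a list of rows, each an object of numbers: "claw": the opening, from 0 (shut) to 1 (fully open); "dx", "dy", "dz": the shift along the tool's x, y, z as a fraction of full scale; "yaw": the turn about the tool's z as a fraction of full scale. In form: [{"claw": .., "dx": .., "dy": .., "dz": .., "yaw": ..}, ...]. A call has exactly 5 rows; each row is the pose to reach, as a shift and turn from the pose commanded when the call began, along the tool's axes at that moment, turning the shorter way round; what a row does not reach only later rows make up. Full scale, the value 1, is 100 mm for a shift and 180 degrees for a turn. A row lasts 1/12 s, in which the tool goes at most 41.7 mm and 7.16 degrees, less where a joint would pass 70% of its speed; a pose out of reach is approached as far as the arm can. A call with a number of a shift or a turn outside -1 to 1 is refused whole. A call with a gripper value outside its range is refused whole. The fingers move at their own pace and stop on an object; the grip force is fixed at half the most. Time passes only in rows, so rows that repeat a pose let the fingers close, or fill a call up. It gives the time, the measured TCP pose, the force, the opening and the grip force at its end, in the units of the state.
- get_state(): the state, without advancing time (a new reading comes with each control period).
- snapshot(name): name is "scene" or "side" or "wrist"; returns a dict with "pixels" (480x640x3 uint8, red, green, blue), "intrinsics" (3x3 intrinsics, pixels), "k1" (the pictures are not rectified: a ray, as slopes to the right and down, at radius r is drawn at 1 + k1 r^2 times it, then the intrinsics apply), "T" (4x4, takes a point from camera to world coordinates). Camera axes: x right, y up, looking along -z (the intrinsics and any distortion apply to the point x, -y, -z); pixel columns grow to the right and rows downward; lengths in m; the calibration is good to about 2 mm. A picture is of the moment at which its call begins. There is no depth.
- finish_job(): hands the job in; it is judged then, once.
The state is a dict: "clock": time; "q": joint angles; "qd": joint speeds; "effort": joint torques, N m; "ee_pos": TCP position; "orientation": TCP orientation; "contact_force": force on the tool from outside, world axes, zero at the start; "wrist_torque": the same for the moment, N m; "opening": opening from 0.0 (shut) to 1.0 (fully open); "grasp_force": force on a finger pad.
Only numpy, scipy, OpenCV 4.12 (cv2) and the standard library are available. Lean on these libraries where they do the work, as an engineer would, in place of code of your own. Each camera call takes 0.05 s, during which the arm holds its last target. There are 200 camera calls.

## Working session

There is one attempt and no reset: what is moved stays moved. The work goes in short steps, Python scripts to look and compute and a tool call to move; the robot and the scene stay as the last step left them, time stands still between calls to the robot, and variables do not carry over. Pictures are saved under pics/ and viewed, at most 10 in all, crops included, and the job is handed in when it is done.

Besides the shell and the picture viewer there is one more tool, called as name(argument=value, ...) on one line, values as JSON. servo_tool: Moves the arm, as the interface text tells. Its arguments: {"type":"object","properties":{"deltas":{"type":"array"}},"required":["deltas"]}

```bash
mkdir -p pics; cat > h.py <<'E'
import numpy as np, cv2
from cell import get_state, snapshot, tip_extent
def snap(n,f=None):
    s=snapshot(n)
    if f: cv2.imwrite('pics/'+f,s['pixels'][:,:,::-1])
    return s
def proj(s,P):
    P=np.atleast_2d(P); T=np.array(s['T']); c=(P-T[:3,3])@T[:3,:3]
    a=np.c_[c[:,0]/-c[:,2],-c[:,1]/-c[:,2]]; r2=(a**2).sum(1,keepdims=True)
    a=a*(1+s['k1']*r2); K=np.array(s['intrinsics']); return a*[K[0,0],K[1,1]]+[K[0,2],K[1,2]]
def ray(s,uv):
    K=np.array(s['intrinsics']); d=(np.array(uv,float)-[K[0,2],K[1,2]])/[K[0,0],K[1,1]]
    a=d.copy()
    for _ in range(20): a=d/(1+s['k1']*(a@a))
    T=np.array(s['T']); v=T[:3,:3]@np.array([a[0],-a[1],-1]); return T[:3,3],v
def at(s,uv,z):
    o,v=ray(s,uv); return o+v*(z-o[2])/v[2]
E
python3 - <<'E'
from h import *
for n in('scene','side','wrist'):
    s=snap(n,n+'0.png'); print(n,np.round(s['T'],3).tolist(),s['intrinsics'],s['k1'])
print(get_state(),tip_extent)
E
```

```text
scene [[-0.904, 0.314, -0.289, 0.139], [-0.427, -0.692, 0.582, 0.695], [-0.018, 0.65, 0.76, 1.218], [0.0, 0.0, 0.0, 1.0]] [[506.04739549   0.         310.98911793]
 [  0.         506.04739549 237.36755422]
 [  0.           0.           1.        ]] -0.10600518173887037
side [[0.92, 0.235, -0.314, 0.135], [-0.392, 0.518, -0.76, -1.275], [-0.016, 0.823, 0.569, 0.9], [0.0, 0.0, 0.0, 1.0]] [[544.89756713   0.         334.35990177]
 [  0.         544.89756713 239.24823345]
 [  0.           0.           1.        ]] 0.04161998226816186
wrist [[0.346, -0.908, -0.236, 0.143], [0.938, 0.335, 0.088, 0.587], [-0.001, -0.251, 0.968, 0.383], [0.0, 0.0, 0.0, 1.0]] [[421.50111588   0.         318.661442  ]
 [  0.         421.50111588 237.17045073]
 [  0.           0.           1.        ]] -0.023485830231075512
{'clock': 0.15, 'q': array([ 6.31337900e+01,  2.05880492e+01,  8.65834061e+01, -4.81512436e-04,
        7.29087847e+01, -6.59569419e+00]), 'qd': array([ 0.00983355, -0.17800125, -0.17584157,  0.0513186 , -0.07813509,
        0.04959586]), 'effort': array([ 2.64620776e-04, -5.15760541e+01, -2.71007448e+01,  6.74920133e-02,
        3.06048011e-02, -9.12450241e-05]), 'ee_pos': array([0.20766696, 0.56239097, 0.24401578]), 'orientation': array([[-9.38068152e-01,  3.46450215e-01, -6.25710910e-04],
       [ 3.46450746e-01,  9.38067327e-01, -1.25292376e-03],
       [ 1.52883257e-04, -1.39210588e-03, -9.99999019e-01]]), 'contact_force': array([0.77064494, 0.14050272, 0.06224867]), 'wrist_torque': array([ 0.00326283, -0.01941251,  0.0186733 ]), 'grasp_force': 0.0, 'opening': 1.0016691985818094} 0.022
```

View pics/scene0.png

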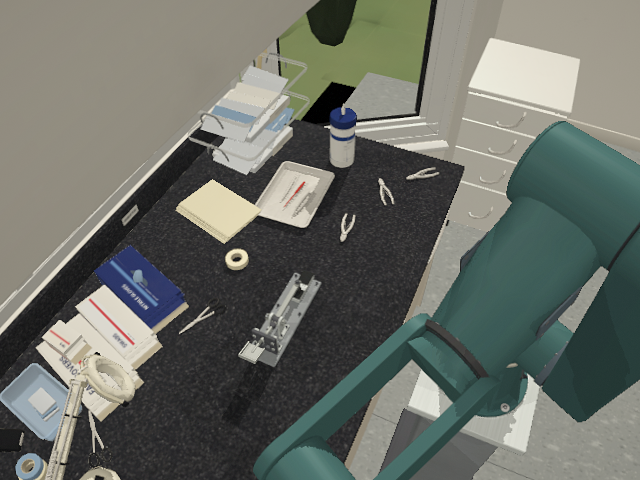

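View pics/side0.png

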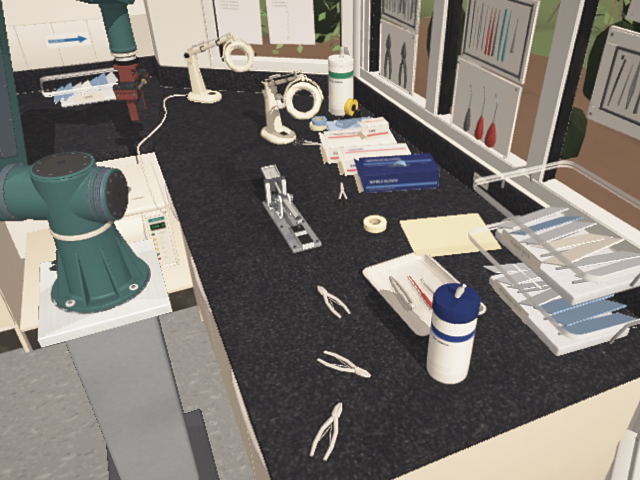

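The scene view shows three pliers-like tools at (346,227), (385,191) and (422,173); side view has the same at (333,301), (343,364), (326,432). The holder runs from its thumb plate (258,346) to its open end (310,280) in the scene view. I'll triangulate them and take one close crop.

```bash
python3 - <<'E'
from h import *
s=snap('scene'); d=snap('side'); w=snap('wrist')
for uv in [(346,227),(385,191),(422,173),(258,346),(310,280),(237,259),(197,320),(293,192)]:
    p=at(s,uv,.006); print('scene',uv,p.round(3),np.hypot(*p[:2]).round(3), proj(w,p).round(0))
for uv in [(333,301),(343,364),(326,432),(342,190),(374,224)]: 
    p=at(d,uv,.006); print('side',uv,p.round(3),np.hypot(*p[:2]).round(3))
a=s['pixels'][255:375,220:340]; b=d['pixels'][155:255,250:350]; c=s['pixels'][150:250,320:440]
f=lambda x:cv2.resize(x,(400,300),interpolation=cv2.INTER_CUBIC) 
A=cv2.resize(a,(400,400),interpolation=3);B=cv2.resize(b,(400,400),interpolation=3)
im=np.hstack([A,B]); bot=np.hstack([cv2.resize(s['pixels'][200:250,300:400],(400,200),interpolation=3),cv2.resize(d['pixels'][275:325,283:383],(400,200),interpolation=3)])
cv2.imwrite('pics/crop1.png',np.vstack([im,bot])[:,:,::-1])
E
```

```text
scene (346, 227) [ 0.516 -0.319  0.006] 0.607 [[-213.  641.]]
scene (385, 191) [ 0.459 -0.526  0.006] 0.698 [[-344.  637.]]
scene (422, 173) [ 0.37  -0.667  0.006] 0.763 [[-448.  607.]]
scene (258, 346) [0.566 0.172 0.006] 0.591 [[119. 588.]]
scene (310, 280) [ 0.532 -0.083  0.006] 0.539 [[-68. 615.]]
scene (237, 259) [ 0.769 -0.061  0.006] 0.771 [[ 42. 724.]]
scene (197, 320) [0.761 0.174 0.006] 0.78 [[189. 688.]]
scene (293, 192) [ 0.743 -0.392  0.006] 0.84 [[-150.  749.]]
side (333, 301) [ 0.52  -0.326  0.006] 0.614
side (343, 364) [ 0.46  -0.524  0.006] 0.697
side (326, 432) [ 0.362 -0.666  0.006] 0.758
side (342, 190) [0.765 0.174 0.006] 0.784
side (374, 224) [ 0.769 -0.055  0.006] 0.771
```

View pics/crop1.png

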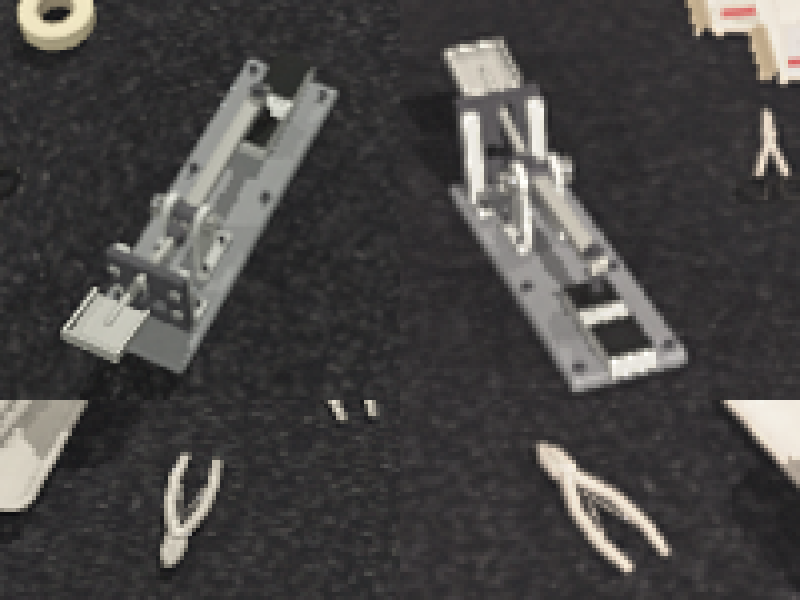

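The crop shows the holder (gate plate and thumb plate at the lower left end, open bed at upper right) and the chosen nippers, nearest the base at about (0.52,-0.32): jaws at scene px (341,240), handles towards (350,215). Candidates: scene (346,227) at 0.61 m, (385,191) at 0.70 m, (422,173) at 0.76 m, so I choose the first.

```bash
python3 - <<'E'
from h import *
from scipy.optimize import least_squares
s=snap('scene'); d=snap('side')
obs=[(s,(295,273.6),(-66,-44)),(s,(321.1,282.6),(-66,44)),(s,(275.5,366.6),(230,44)),
(d,(293.25,252),(-66,44)),(d,(321.75,243),(-66,-44)),(d,(263.75,202),(230,44))]
# which side? print raw
for c,uv,m in obs: print(uv,m,at(c,uv,.012).round(3))
def f(p):
    c,t=np.cos(p[2]),np.sin(p[2]); r=[]
    for k,uv,m in obs:
        x,y=np.array(m)/1000; r+=list(proj(k,[p[0]+c*x-t*y,p[1]+t*x+c*y,.012])[0]-uv)
    return r
r=least_squares(f,[.55,0,1.5]); print(r.x[:2].round(4),np.degrees(r.x[2]).round(2),np.round(r.fun,1))
H=r.x; c,t=np.cos(H[2]),np.sin(H[2]); W=lambda x,y,z:np.array([H[0]+c*x-t*y,H[1]+t*x+c*y,z])
for n,p in dict(bed=(0,0,.03),slot=(.2,0,.046),thumb=(.255,0,.095)).items(): q=W(*p);print(n,q.round(4),proj(s,q).round(1),proj(d,q).round(1))
# nippers
for uv in [(341,240),(346,214),(354.5,215.5)]: print(at(s,uv,.006).round(4))
for uv in [(287,289),(341,317),(350,313)]:print('side',at(d,uv,.006).round(4))
# side crop coords: scale 4 from (283,275)
for uv in [(283+140/4,275+47/4),(283+230/4,275+170/4),(283+267/4,275+153/4)]: print('side',at(d,uv,.006).round(4))
E
```

```text
(295, 273.6) (-66, -44) [ 0.581 -0.082  0.012]
(321.1, 282.6) (-66, 44) [ 0.497 -0.084  0.012]
(275.5, 366.6) (230, 44) [0.493 0.208 0.012]
(293.25, 252) (-66, 44) [ 0.497 -0.098  0.012]
(321.75, 243) (-66, -44) [ 0.586 -0.09   0.012]
(263.75, 202) (230, 44) [0.502 0.197 0.012]
[ 0.5415 -0.0227] 90.03 [-0.4 -2.3  0.5 -1.3 -1.2 -0.8 -1.  -1.8 -0.3 -0.3 -2.5 -1.1]
bed [ 0.5415 -0.0227  0.03  ] [[297.8 289.6]] [[298.6 229.3]]
slot [0.5413 0.1773 0.046 ] [[263.7 343.8]] [[276.5 193. ]]
thumb [0.5413 0.2323 0.095 ] [[251.3 352.1]] [[269.9 171.7]]
[ 0.5097 -0.2623  0.006 ]
[ 0.5384 -0.3718  0.006 ]
[ 0.5105 -0.377   0.006 ]
side [ 0.4313 -0.2353  0.006 ]
side [ 0.5153 -0.3868  0.006 ]
side [ 0.5408 -0.3828  0.006 ]
side [ 0.5068 -0.2594  0.006 ]
side [ 0.5136 -0.3879  0.006 ]
side [ 0.5399 -0.3834  0.006 ]
```

servo_tool(deltas=[{"claw": 0,"dx": -0.2,"dy": -0.09,"dz": 0,"yaw": 0.038},{"claw": 0,"dx": -0.4,"dy": -0.18,"dz": 0,"yaw": 0.076},{"claw": 0,"dx": -0.6,"dy": -0.27,"dz": 0,"yaw": 0.114},{"claw": 0,"dx": -0.8,"dy": -0.36,"dz": 0,"yaw": 0.152},{"claw": 0,"dx": -1,"dy": -0.46,"dz": 0,"yaw": 0.19}])

```text
clock: 0.82
ee_pos: [0.2864, 0.4844, 0.2447]
orientation: [[-0.577, 0.817, 0.0], [0.817, 0.577, 0.0], [0.0, 0.0, -1.0]]
contact_force: [0.2, 0.3, 0.2]
opening: 0.659
grasp_force: 0.0
```

servo_tool(deltas=[{"claw": 0,"dx": -0.2,"dy": 0.03,"dz": 0,"yaw": 0.039},{"claw": 0,"dx": -0.4,"dy": 0.07,"dz": 0,"yaw": 0.078},{"claw": 0,"dx": -0.6,"dy": 0.1,"dz": 0,"yaw": 0.118},{"claw": 0,"dx": -0.8,"dy": 0.14,"dz": 0,"yaw": 0.157},{"claw": 0,"dx": -1,"dy": 0.17,"dz": 0,"yaw": 0.197}])

```text
clock: 1.23
ee_pos: [0.3584, 0.4128, 0.2447]
orientation: [[0.004, 1.0, 0.0], [1.0, -0.004, 0.0], [0.0, 0.0, -1.0]]
contact_force: [-0.3, 1.1, -0.3]
opening: 0.28
grasp_force: 0.0
```

servo_tool(deltas=[{"claw": 0,"dx": -0.18,"dy": 0.18,"dz": 0,"yaw": 0},{"claw": 0,"dx": -0.36,"dy": 0.36,"dz": 0,"yaw": 0},{"claw": 0,"dx": -0.54,"dy": 0.54,"dz": 0,"yaw": 0},{"claw": 0,"dx": -0.72,"dy": 0.72,"dz": 0,"yaw": 0},{"claw": 0,"dx": -0.9,"dy": 0.9,"dz": 0,"yaw": 0}])

```text
clock: 1.65
ee_pos: [0.4486, 0.3227, 0.2448]
orientation: [[-0.002, 1.0, 0.0], [1.0, 0.002, 0.0], [0.0, 0.0, -1.0]]
contact_force: [-0.2, 0.6, 0.1]
opening: 0.008
grasp_force: 0.0
```

servo_tool(deltas=[{"claw": 0,"dx": -0.18,"dy": 0.18,"dz": 0,"yaw": 0},{"claw": 0,"dx": -0.36,"dy": 0.36,"dz": 0,"yaw": 0},{"claw": 0,"dx": -0.54,"dy": 0.54,"dz": 0,"yaw": 0},{"claw": 0,"dx": -0.72,"dy": 0.72,"dz": 0,"yaw": 0},{"claw": 0,"dx": -0.9,"dy": 0.9,"dz": 0,"yaw": 0}])

```text
clock: 2.07
ee_pos: [0.5388, 0.2328, 0.2447]
orientation: [[-0.002, 1.0, 0.0], [1.0, 0.002, -0.0], [-0.0, 0.0, -1.0]]
contact_force: [-0.5, 1.3, -0.8]
opening: 0.01
grasp_force: 0.0
```

```bash
python3 - <<'E'
from h import *
w=snap('wrist','w1.png'); print(np.round(w['T'],3).tolist())
W=lambda x,y,z:np.array([.5415-y,-.0227+x,z])
for n,p in dict(bed=(0,0,.03),slot=(.2,0,.046),slot100=(.2,0,.1),thumb=(.255,0,.095),c=(.28,.024,.1),e=(.28,-.024,.1),b1=(.23,.044,.012),b2=(.23,-.044,.012)).items(): print(n,proj(w,W(*p)).round(0))
E
```

```text
[[1.0, -0.002, -0.001, 0.538], [0.002, 0.968, 0.251, 0.302], [0.001, -0.251, 0.968, 0.384], [0.0, 0.0, 0.0, 1.0]]
bed [[321. 460.]]
slot [[322. 279.]]
slot100 [[322. 305.]]
thumb [[323. 230.]]
c [[287. 196.]]
e [[358. 196.]]
b1 [[273. 235.]]
b2 [[370. 236.]]
```

View pics/w1.png

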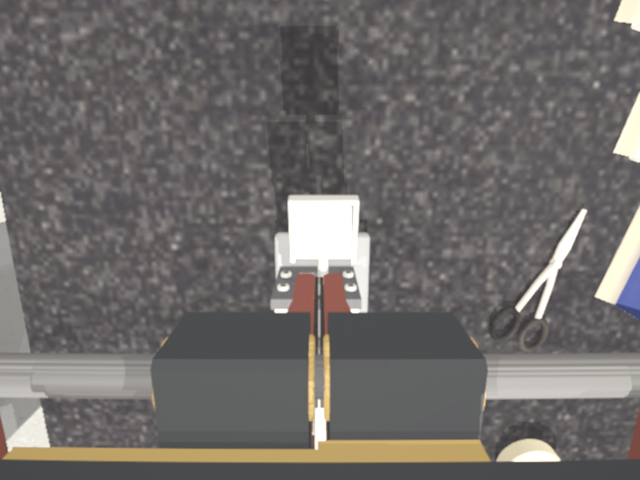

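The wrist view shows the thumb plate at columns 289–359, rows 196–262, centred on (323,230) as predicted; the holder pose is good. The scissors at (545,270) and tape at (528,450) are clear.

servo_tool(deltas=[{"claw": 0,"dx": 0,"dy": 0,"dz": 0.2,"yaw": 0},{"claw": 0,"dx": 0.01,"dy": 0,"dz": 0.4,"yaw": 0},{"claw": 0,"dx": 0.02,"dy": 0,"dz": 0.6,"yaw": 0},{"claw": 0,"dx": 0.03,"dy": 0,"dz": 0.8,"yaw": 0},{"claw": 0,"dx": 0.03,"dy": 0,"dz": 1,"yaw": 0}])

```text
clock: 2.53
ee_pos: [0.5381, 0.237, 0.1439]
orientation: [[-0.002, 1.0, 0.0], [1.0, 0.002, 0.0], [0.0, 0.0, -1.0]]
contact_force: [0.5, 0.2, 0.2]
opening: -0.0
grasp_force: 0.0
```

servo_tool(deltas=[{"claw": 0,"dx": 0,"dy": 0,"dz": 0.08,"yaw": 0},{"claw": 0,"dx": 0,"dy": 0,"dz": 0.16,"yaw": 0},{"claw": 0,"dx": 0,"dy": 0,"dz": 0.24,"yaw": 0},{"claw": 0,"dx": 0,"dy": 0,"dz": 0.3,"yaw": 0},{"claw": 0,"dx": 0,"dy": 0,"dz": 0.35,"yaw": 0}])

```text
clock: 2.95
ee_pos: [0.5389, 0.2376, 0.1103]
orientation: [[-0.002, 1.0, 0.002], [1.0, 0.002, 0.001], [0.001, 0.002, -1.0]]
contact_force: [-1.0, 3.1, 5.0]
opening: 0.006
grasp_force: 2.3
```

servo_tool(deltas=[{"claw": 0,"dx": 0,"dy": 0,"dz": 0.08,"yaw": 0},{"claw": 0,"dx": 0,"dy": 0,"dz": 0.16,"yaw": 0},{"claw": 0,"dx": 0,"dy": 0,"dz": 0.23,"yaw": 0},{"claw": 0,"dx": 0,"dy": 0,"dz": 0.28,"yaw": 0},{"claw": 0,"dx": 0,"dy": 0,"dz": 0.32,"yaw": 0}])

```text
clock: 3.37
ee_pos: [0.5393, 0.2382, 0.0787]
orientation: [[-0.002, 1.0, 0.003], [1.0, 0.002, 0.002], [0.002, 0.003, -1.0]]
contact_force: [-2.1, 3.7, 7.0]
opening: 0.004
grasp_force: 4.0
```

servo_tool(deltas=[{"claw": 0,"dx": 0,"dy": 0,"dz": 0.006,"yaw": 0},{"claw": 0,"dx": 0,"dy": 0,"dz": 0.012,"yaw": 0},{"claw": 0,"dx": 0,"dy": 0,"dz": 0.018,"yaw": 0},{"claw": 0,"dx": 0,"dy": 0,"dz": 0.02,"yaw": 0},{"claw": 0,"dx": 0,"dy": 0,"dz": 0.02,"yaw": 0}])

```text
clock: 3.78
ee_pos: [0.5393, 0.2381, 0.0771]
orientation: [[-0.002, 1.0, 0.003], [1.0, 0.002, 0.002], [0.002, 0.003, -1.0]]
contact_force: [-1.6, 3.8, 7.6]
opening: 0.004
grasp_force: 4.0
```

servo_tool(deltas=[{"claw": 0,"dx": 0,"dy": 0,"dz": 0.01,"yaw": 0},{"claw": 0,"dx": 0,"dy": 0,"dz": 0.02,"yaw": 0},{"claw": 0,"dx": 0,"dy": 0,"dz": 0.03,"yaw": 0},{"claw": 0,"dx": 0,"dy": 0,"dz": 0.03,"yaw": 0},{"claw": 0,"dx": 0,"dy": 0,"dz": 0.03,"yaw": 0}])

```text
clock: 4.2
ee_pos: [0.5393, 0.2379, 0.0741]
orientation: [[-0.002, 1.0, 0.003], [1.0, 0.002, 0.002], [0.002, 0.003, -1.0]]
contact_force: [-1.8, 3.2, 7.8]
opening: 0.006
grasp_force: 4.1
```

servo_tool(deltas=[{"claw": 0,"dx": 0,"dy": 0,"dz": 0.01,"yaw": 0},{"claw": 0,"dx": 0,"dy": 0,"dz": 0.02,"yaw": 0},{"claw": 0,"dx": 0,"dy": 0,"dz": 0.02,"yaw": 0},{"claw": 0,"dx": 0,"dy": 0,"dz": 0.02,"yaw": 0},{"claw": 0,"dx": 0,"dy": 0,"dz": 0.02,"yaw": 0}])

```text
clock: 4.62
ee_pos: [0.5393, 0.2378, 0.0722]
orientation: [[-0.002, 1.0, 0.003], [1.0, 0.002, 0.002], [0.002, 0.003, -1.0]]
contact_force: [-0.9, 3.4, 7.2]
opening: 0.005
grasp_force: 4.2
```

servo_tool(deltas=[{"claw": 0,"dx": 0,"dy": 0,"dz": 0.01,"yaw": 0},{"claw": 0,"dx": 0,"dy": 0,"dz": 0.02,"yaw": 0},{"claw": 0,"dx": 0,"dy": 0,"dz": 0.03,"yaw": 0},{"claw": 0,"dx": 0,"dy": 0,"dz": 0.03,"yaw": 0},{"claw": 0,"dx": 0,"dy": 0,"dz": 0.03,"yaw": 0}])

```text
clock: 5.03
ee_pos: [0.5393, 0.2376, 0.0692]
orientation: [[-0.002, 1.0, 0.003], [1.0, 0.002, 0.001], [0.001, 0.003, -1.0]]
contact_force: [-1.0, 1.0, 7.6]
opening: 0.003
grasp_force: 4.3
```

servo_tool(deltas=[{"claw": 0,"dx": 0,"dy": 0,"dz": 0.01,"yaw": 0},{"claw": 0,"dx": 0,"dy": 0,"dz": 0.02,"yaw": 0},{"claw": 0,"dx": 0,"dy": 0,"dz": 0.02,"yaw": 0},{"claw": 0,"dx": 0,"dy": 0,"dz": 0.02,"yaw": 0},{"claw": 0,"dx": 0,"dy": 0,"dz": 0.02,"yaw": 0}])

```text
clock: 5.45
ee_pos: [0.5393, 0.2374, 0.0672]
orientation: [[-0.002, 1.0, 0.003], [1.0, 0.002, 0.001], [0.001, 0.003, -1.0]]
contact_force: [-1.2, 1.2, 8.2]
opening: 0.004
grasp_force: 4.4
```

servo_tool(deltas=[{"claw": 0,"dx": 0,"dy": 0,"dz": 0.01,"yaw": 0},{"claw": 0,"dx": 0,"dy": 0,"dz": 0.02,"yaw": 0},{"claw": 0,"dx": 0,"dy": 0,"dz": 0.03,"yaw": 0},{"claw": 0,"dx": 0,"dy": 0,"dz": 0.03,"yaw": 0},{"claw": 0,"dx": 0,"dy": 0,"dz": 0.03,"yaw": 0}])

```text
clock: 5.87
ee_pos: [0.5394, 0.2371, 0.0646]
orientation: [[-0.002, 1.0, 0.003], [1.0, 0.002, 0.001], [0.001, 0.003, -1.0]]
contact_force: [-1.6, -0.7, 12.8]
opening: 0.001
grasp_force: 6.2
```

servo_tool(deltas=[{"claw": 0,"dx": 0,"dy": 0,"dz": 0.01,"yaw": 0},{"claw": 0,"dx": 0,"dy": 0,"dz": 0.02,"yaw": 0},{"claw": 0,"dx": 0,"dy": 0,"dz": 0.02,"yaw": 0},{"claw": 0,"dx": 0,"dy": 0,"dz": 0.02,"yaw": 0},{"claw": 0,"dx": 0,"dy": 0,"dz": 0.02,"yaw": 0}])

```text
clock: 6.28
ee_pos: [0.5395, 0.2371, 0.0636]
orientation: [[-0.002, 1.0, 0.004], [1.0, 0.002, 0.001], [0.001, 0.004, -1.0]]
contact_force: [-3.7, -1.1, 21.3]
opening: 0.006
grasp_force: 10.0
```

servo_tool(deltas=[{"claw": 0,"dx": 0,"dy": 0,"dz": -0.01,"yaw": 0},{"claw": 0,"dx": 0,"dy": -0.04,"dz": -0.01,"yaw": 0},{"claw": 0,"dx": 0,"dy": -0.08,"dz": -0.01,"yaw": 0},{"claw": 0,"dx": 0,"dy": -0.12,"dz": -0.01,"yaw": 0},{"claw": 0,"dx": 0,"dy": -0.16,"dz": -0.01,"yaw": 0}])

```text
clock: 6.7
ee_pos: [0.5271, 0.2369, 0.0647]
orientation: [[-0.003, 1.0, 0.01], [1.0, 0.003, 0.001], [0.0, 0.01, -1.0]]
contact_force: [5.1, -6.1, 13.0]
opening: 0.004
grasp_force: 7.2
```

servo_tool(deltas=[{"claw": 0,"dx": -0.01,"dy": -0.04,"dz": 0,"yaw": 0},{"claw": 0,"dx": -0.01,"dy": -0.08,"dz": 0,"yaw": 0},{"claw": 0,"dx": -0.02,"dy": -0.12,"dz": 0,"yaw": 0},{"claw": 0,"dx": -0.02,"dy": -0.16,"dz": 0,"yaw": 0},{"claw": 0,"dx": -0.03,"dy": -0.18,"dz": 0,"yaw": 0}])

```text
clock: 7.12
ee_pos: [0.5102, 0.2346, 0.065]
orientation: [[-0.003, 1.0, 0.013], [1.0, 0.003, 0.002], [0.002, 0.013, -1.0]]
contact_force: [8.0, -0.5, 12.7]
opening: 0.007
grasp_force: 7.4
```

```bash
python3 - <<'E'
from h import *
w=snap('wrist'); s=snap('scene')
a=w['pixels'][120:360,170:490]; b=s['pixels'][310:385,215:315]
cv2.imwrite('pics/w2.png',np.hstack([cv2.resize(a,(400,300)),cv2.resize(b,(400,300),interpolation=3)])[:,:,::-1])
E
```

```text
(no output)
```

View pics/w2.png

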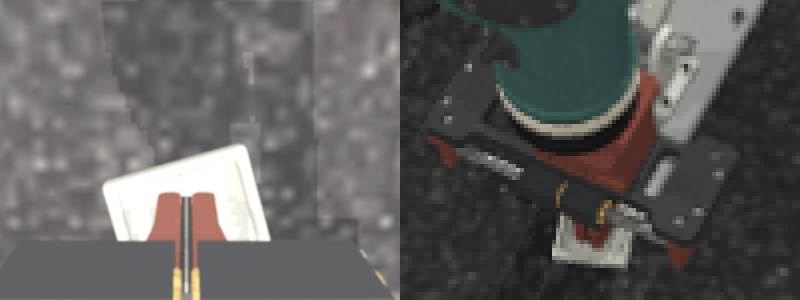

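The wrist view shows the plate swung by about 15° (0.26 rad), fingertips still in the dish. Press a bit to the end wall, then let up.

servo_tool(deltas=[{"claw": 0,"dx": 0,"dy": -0.01,"dz": 0,"yaw": 0},{"claw": 0,"dx": 0,"dy": -0.02,"dz": 0,"yaw": 0},{"claw": 0,"dx": 0,"dy": -0.03,"dz": -0.01,"yaw": 0},{"claw": 0,"dx": 0,"dy": -0.03,"dz": -0.02,"yaw": 0},{"claw": 0,"dx": 0,"dy": -0.03,"dz": -0.04,"yaw": 0}])

```text
clock: 7.63
ee_pos: [0.5065, 0.2351, 0.0683]
orientation: [[-0.002, 1.0, 0.011], [1.0, 0.002, 0.003], [0.003, 0.011, -1.0]]
contact_force: [2.9, 2.1, 8.0]
opening: 0.006
grasp_force: 3.0
```

servo_tool(deltas=[{"claw": 0,"dx": 0,"dy": 0,"dz": -0.03,"yaw": 0},{"claw": 0,"dx": 0,"dy": 0,"dz": -0.06,"yaw": 0},{"claw": 0,"dx": 0,"dy": 0,"dz": -0.09,"yaw": 0},{"claw": 0,"dx": 0,"dy": 0,"dz": -0.12,"yaw": 0},{"claw": 0,"dx": 0,"dy": 0,"dz": -0.15,"yaw": 0}])

```text
clock: 8.05
ee_pos: [0.5035, 0.2346, 0.0823]
orientation: [[-0.002, 1.0, 0.005], [1.0, 0.002, 0.001], [0.001, 0.005, -1.0]]
contact_force: [0.0, -0.1, 0.4]
opening: 0.006
grasp_force: 0.0
```

servo_tool(deltas=[{"claw": 0,"dx": 0,"dy": 0,"dz": -0.1,"yaw": 0},{"claw": 0,"dx": 0,"dy": 0,"dz": -0.3,"yaw": 0},{"claw": 0,"dx": 0,"dy": 0,"dz": -0.55,"yaw": 0},{"claw": 0,"dx": 0,"dy": 0,"dz": -0.8,"yaw": 0},{"claw": 0.2,"dx": 0,"dy": 0,"dz": -1,"yaw": 0}])

```text
clock: 8.47
ee_pos: [0.5007, 0.2335, 0.1826]
orientation: [[-0.002, 1.0, -0.0], [1.0, 0.002, -0.0], [-0.0, -0.0, -1.0]]
contact_force: [0.9, 0.6, -0.5]
opening: 0.051
grasp_force: 0.0
```

servo_tool(deltas=[{"claw": 1,"dx": -0.15,"dy": 0,"dz": -0.1,"yaw": 0},{"claw": 1,"dx": -0.36,"dy": 0.04,"dz": -0.2,"yaw": 0},{"claw": 1,"dx": -0.57,"dy": 0.08,"dz": -0.25,"yaw": 0},{"claw": 1,"dx": -0.78,"dy": 0.12,"dz": -0.25,"yaw": 0},{"claw": 1,"dx": -1,"dy": 0.16,"dz": -0.25,"yaw": 0}])

```text
clock: 8.88
ee_pos: [0.5169, 0.1328, 0.2066]
orientation: [[-0.002, 1.0, 0.0], [1.0, 0.002, -0.0], [-0.0, 0.0, -1.0]]
contact_force: [0.7, -0.6, 0.4]
opening: 0.421
grasp_force: 0.0
```

servo_tool(deltas=[{"claw": 1,"dx": -0.2,"dy": 0,"dz": 0,"yaw": 0},{"claw": 1,"dx": -0.4,"dy": 0,"dz": 0,"yaw": 0},{"claw": 1,"dx": -0.6,"dy": 0,"dz": 0,"yaw": 0},{"claw": 1,"dx": -0.8,"dy": 0,"dz": 0,"yaw": 0},{"claw": 1,"dx": -1,"dy": 0,"dz": 0,"yaw": 0}])

```text
clock: 9.3
ee_pos: [0.5165, 0.0327, 0.2059]
orientation: [[-0.002, 1.0, -0.001], [1.0, 0.002, -0.0], [-0.0, -0.001, -1.0]]
contact_force: [-0.5, -0.2, 0.3]
opening: 0.799
grasp_force: 0.0
```

servo_tool(deltas=[{"claw": 1,"dx": -0.2,"dy": 0,"dz": 0,"yaw": 0},{"claw": 1,"dx": -0.4,"dy": 0,"dz": 0,"yaw": 0},{"claw": 1,"dx": -0.6,"dy": 0,"dz": 0,"yaw": 0},{"claw": 1,"dx": -0.8,"dy": 0,"dz": 0,"yaw": 0},{"claw": 1,"dx": -1,"dy": 0,"dz": 0,"yaw": 0}])

```text
clock: 9.72
ee_pos: [0.5167, -0.0672, 0.2059]
orientation: [[-0.002, 1.0, -0.001], [1.0, 0.002, -0.0], [-0.0, -0.001, -1.0]]
contact_force: [-0.1, -0.2, 1.0]
opening: 0.999
grasp_force: 0.0
```

servo_tool(deltas=[{"claw": 1,"dx": -0.2,"dy": 0,"dz": 0,"yaw": 0},{"claw": 1,"dx": -0.4,"dy": 0,"dz": 0,"yaw": 0},{"claw": 1,"dx": -0.6,"dy": 0,"dz": 0,"yaw": 0},{"claw": 1,"dx": -0.8,"dy": 0,"dz": 0,"yaw": 0},{"claw": 1,"dx": -1,"dy": 0,"dz": 0,"yaw": 0}])

```text
clock: 10.13
ee_pos: [0.5169, -0.167, 0.206]
orientation: [[-0.002, 1.0, -0.001], [1.0, 0.002, 0.0], [0.0, -0.001, -1.0]]
contact_force: [-0.1, 0.4, 0.9]
opening: 1.004
grasp_force: 0.0
```

servo_tool(deltas=[{"claw": 1,"dx": -0.2,"dy": 0,"dz": 0,"yaw": 0},{"claw": 1,"dx": -0.4,"dy": 0,"dz": 0,"yaw": 0},{"claw": 1,"dx": -0.6,"dy": 0,"dz": 0,"yaw": 0},{"claw": 1,"dx": -0.8,"dy": 0,"dz": 0,"yaw": 0},{"claw": 1,"dx": -1,"dy": 0,"dz": 0,"yaw": 0}])

```text
clock: 10.55
ee_pos: [0.5171, -0.2669, 0.2059]
orientation: [[-0.002, 1.0, -0.001], [1.0, 0.002, 0.0], [0.0, -0.001, -1.0]]
contact_force: [0.1, 0.3, -0.8]
opening: 0.999
grasp_force: 0.0
```

```bash
python3 - <<'E'
from h import *
w=snap('wrist','w3.png'); s=snap('scene')
b=s['pixels'][255:375,220:340]; print(get_state()['ee_pos'])
im=np.full((480,800,3),255,np.uint8); im[:,:480]=w['pixels'][:,80:560]; im[:320,480:]=cv2.resize(b,(320,320),interpolation=3)
cv2.imwrite('pics/w3c.png',im[:,:,::-1])
E
```

```text
[ 0.51765043 -0.26888114  0.20599702]
```

View pics/w3c.png

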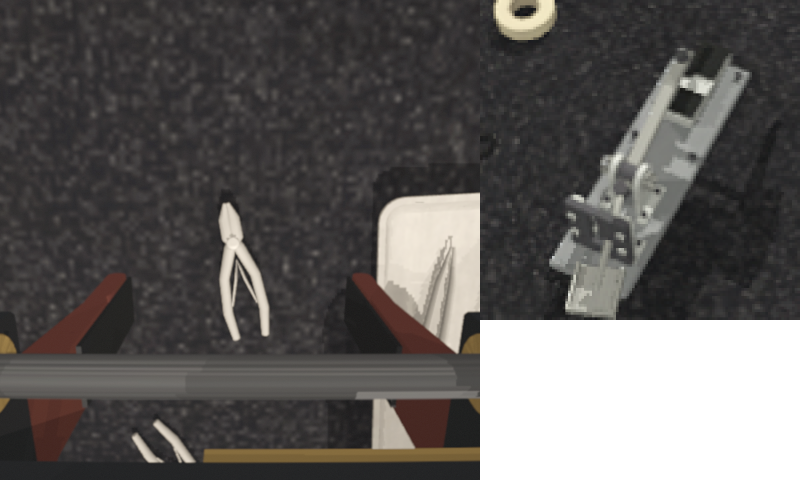

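The lever is latched: the plate stands low and swung to the notch side, the arm is raised. The nippers in the wrist view (full-image pixels): jaw tip (307,201), rivet (313,243), handle ends (316,338) and (346,334).

```bash
python3 - <<'E'
from h import *
w=snap('wrist')
P=[at(w,u,z) for u,z in [((307,201),.0065),((313,243),.011),((316,338),.0065),((346,334),.0065)]]
for p in P: print(p.round(4))
m=(P[2]+P[3])/2; d=P[0]-m; L=np.hypot(*d[:2]); u=d/L; print(L, np.degrees(np.arctan2(d[1],d[0])))
c=(P[0]+m)/2; g=c-u*.025; print('mid',c.round(4),'grasp',g.round(4), 'from rivet', (P[1]-u*.029).round(4))
print(get_state()['ee_pos'])
E
```

```text
[ 0.5081 -0.2573  0.0065]
[ 0.5129 -0.2915  0.011 ]
[ 0.5152 -0.3802  0.0065]
[ 0.5418 -0.3763  0.0065]
0.12259991471259082 99.58507306101802
mid [ 0.5183 -0.3178  0.0065] grasp [ 0.5224 -0.3424  0.0065] from rivet [ 0.5177 -0.3201  0.011 ]
[ 0.51736976 -0.26711608  0.20578139]
```

servo_tool(deltas=[{"claw": 1,"dx": -0.15,"dy": 0.01,"dz": 0.1,"yaw": -0.01},{"claw": 1,"dx": -0.3,"dy": 0.02,"dz": 0.2,"yaw": -0.02},{"claw": 1,"dx": -0.45,"dy": 0.03,"dz": 0.3,"yaw": -0.03},{"claw": 1,"dx": -0.6,"dy": 0.04,"dz": 0.4,"yaw": -0.04},{"claw": 1,"dx": -0.76,"dy": 0.05,"dz": 0.5,"yaw": -0.052}])

```text
clock: 11.12
ee_pos: [0.5228, -0.341, 0.1554]
orientation: [[-0.167, 0.986, -0.001], [0.986, 0.167, 0.001], [0.001, -0.001, -1.0]]
contact_force: [0.2, 0.6, -0.9]
opening: 0.998
grasp_force: 0.0
```

servo_tool(deltas=[{"claw": 1,"dx": 0,"dy": 0,"dz": 0.2,"yaw": 0},{"claw": 1,"dx": 0,"dy": 0,"dz": 0.4,"yaw": 0},{"claw": 1,"dx": 0,"dy": 0,"dz": 0.6,"yaw": 0},{"claw": 1,"dx": 0,"dy": 0,"dz": 0.8,"yaw": 0},{"claw": 1,"dx": 0,"dy": 0,"dz": 1,"yaw": 0}])

```text
clock: 11.53
ee_pos: [0.5228, -0.3406, 0.055]
orientation: [[-0.165, 0.986, -0.001], [0.986, 0.165, 0.001], [0.001, -0.001, -1.0]]
contact_force: [-0.1, 0.1, 0.5]
opening: 1.002
grasp_force: 0.0
```

servo_tool(deltas=[{"claw": 1,"dx": 0,"dy": 0,"dz": 0.1,"yaw": 0},{"claw": 1,"dx": 0,"dy": 0,"dz": 0.2,"yaw": 0},{"claw": 1,"dx": 0,"dy": 0,"dz": 0.26,"yaw": 0},{"claw": 1,"dx": 0,"dy": 0,"dz": 0.3,"yaw": 0},{"claw": 1,"dx": 0,"dy": 0,"dz": 0.31,"yaw": 0}])

```text
clock: 11.95
ee_pos: [0.5232, -0.3421, 0.0247]
orientation: [[-0.165, 0.986, -0.0], [0.986, 0.165, -0.0], [-0.0, -0.0, -1.0]]
contact_force: [0.0, -0.6, 0.0]
opening: 1.001
grasp_force: 0.0
```

servo_tool(deltas=[{"claw": 0,"dx": 0,"dy": 0,"dz": 0,"yaw": 0},{"claw": 0,"dx": 0,"dy": 0,"dz": 0,"yaw": 0},{"claw": 0,"dx": 0,"dy": 0,"dz": 0,"yaw": 0},{"claw": 0,"dx": 0,"dy": 0,"dz": 0,"yaw": 0},{"claw": 0,"dx": 0,"dy": 0,"dz": 0,"yaw": 0}])

```text
clock: 12.37
ee_pos: [0.5233, -0.3424, 0.0252]
orientation: [[-0.164, 0.986, 0.001], [0.986, 0.164, -0.001], [-0.001, 0.0, -1.0]]
contact_force: [0.3, -0.9, -0.3]
opening: 0.659
grasp_force: 0.0
```

servo_tool(deltas=[{"claw": 0,"dx": 0,"dy": 0,"dz": 0,"yaw": 0},{"claw": 0,"dx": 0,"dy": 0,"dz": 0,"yaw": 0},{"claw": 0,"dx": 0,"dy": 0,"dz": 0,"yaw": 0},{"claw": 0,"dx": 0,"dy": 0,"dz": 0,"yaw": 0},{"claw": 0,"dx": 0,"dy": 0,"dz": 0,"yaw": 0}])

```text
clock: 12.78
ee_pos: [0.523, -0.3423, 0.0247]
orientation: [[-0.165, 0.986, -0.0], [0.986, 0.165, -0.0], [-0.0, -0.0, -1.0]]
contact_force: [-0.5, -0.9, 1.0]
opening: 0.424
grasp_force: 29.9
```

servo_tool(deltas=[{"claw": 0,"dx": 0,"dy": 0,"dz": -0.1,"yaw": 0},{"claw": 0,"dx": 0,"dy": 0,"dz": -0.25,"yaw": 0},{"claw": 0,"dx": 0,"dy": 0,"dz": -0.4,"yaw": 0},{"claw": 0,"dx": 0,"dy": 0,"dz": -0.6,"yaw": 0},{"claw": 0,"dx": 0,"dy": 0,"dz": -0.75,"yaw": 0}])

```text
clock: 13.2
ee_pos: [0.5233, -0.3423, 0.1015]
orientation: [[-0.164, 0.986, 0.001], [0.986, 0.164, -0.0], [-0.001, 0.001, -1.0]]
contact_force: [1.0, -0.1, -1.4]
opening: 0.426
grasp_force: 29.9
```

servo_tool(deltas=[{"claw": 0,"dx": 0.16,"dy": 0.04,"dz": 0,"yaw": 0.01},{"claw": 0,"dx": 0.33,"dy": 0.09,"dz": 0,"yaw": 0.02},{"claw": 0,"dx": 0.5,"dy": 0.14,"dz": 0,"yaw": 0.03},{"claw": 0,"dx": 0.67,"dy": 0.19,"dz": 0,"yaw": 0.042},{"claw": 0,"dx": 0.83,"dy": 0.23,"dz": 0,"yaw": 0.052}])

```text
clock: 13.62
ee_pos: [0.5323, -0.2556, 0.1003]
orientation: [[0.0, 1.0, 0.0], [1.0, -0.0, -0.0], [-0.0, 0.0, -1.0]]
contact_force: [0.4, 0.9, -1.3]
opening: 0.424
grasp_force: 29.9
```

servo_tool(deltas=[{"claw": 0,"dx": 0.2,"dy": 0.02,"dz": 0,"yaw": 0},{"claw": 0,"dx": 0.4,"dy": 0.04,"dz": 0,"yaw": 0},{"claw": 0,"dx": 0.6,"dy": 0.06,"dz": 0,"yaw": 0},{"claw": 0,"dx": 0.8,"dy": 0.08,"dz": 0,"yaw": 0},{"claw": 0,"dx": 0.86,"dy": 0.09,"dz": 0,"yaw": 0}])

```text
clock: 14.03
ee_pos: [0.5405, -0.1679, 0.1001]
orientation: [[-0.003, 1.0, -0.001], [1.0, 0.003, 0.001], [0.001, -0.001, -1.0]]
contact_force: [-0.8, -0.2, -1.5]
opening: 0.428
grasp_force: 29.9
```

```bash
python3 - <<'E'
from h import *
w=snap('wrist'); d=snap('side'); print(get_state()['ee_pos'])
W=lambda x,y,z:np.array([.541-y,-.0227+x,z])
for n,p in dict(bed=(0,0,.03),openL=(-.066,.044,.012),openR=(-.066,-.044,.012),bl=(-.072,.017,.03),br=(-.072,-.017,.03)).items(): print(n,proj(w,W(*p)).round(0))
im=np.full((480,800,3),255,np.uint8); im[:,:480]=w['pixels'][:,80:560]; im[:320,480:]=cv2.resize(d['pixels'][165:265,255:355],(320,320),interpolation=3)
cv2.imwrite('pics/w4c.png',im[:,:,::-1])
E
```

```text
[ 0.54106182 -0.16963188  0.10010868]
bed [[321. -48.]]
openL [[236. 108.]]
openR [[405. 109.]]
bl [[285. 120.]]
br [[356. 120.]]
```

View pics/w4c.png

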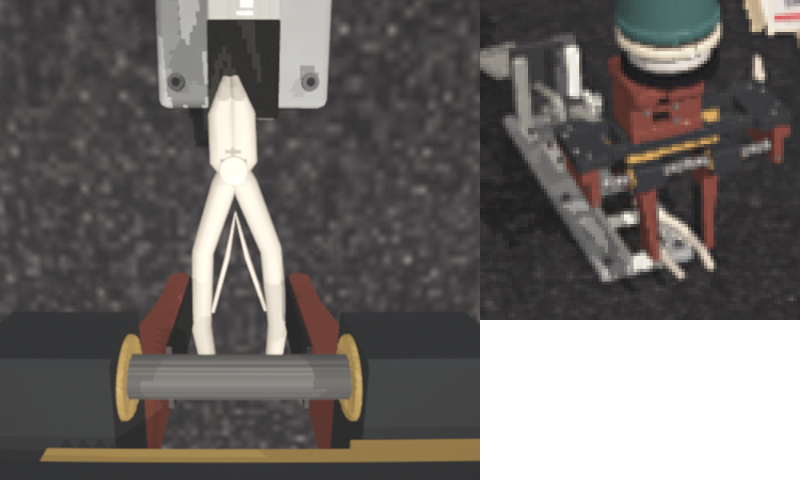

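The nippers are held straight: tip at wrist px (310,77), rivet (312,170), handles mid-column 320; the bed is at columns 287–360, matching prediction within 3 px.

```bash
python3 - <<'E'
from h import *
w=snap('wrist'); e=get_state()['ee_pos']; print(e)
t=at(w,(310,77),.0826); r=at(w,(312,170),.089); h1=at(w,(283,345),.0826);h2=at(w,(357,345),.0826); m=(h1+h2)/2
print(t.round(4),r.round(4),h1.round(4),h2.round(4))
print('rel tcp: tip',(t-e).round(4),'rivet',(r-e).round(4),'hmid',(m-e).round(4))
print('yaw',np.degrees(np.arctan2((t-m)[1],(t-m)[0])))
L=[at(w,(x,118),.03) for x in(287,360)]; print('bed end',np.round(L,4),at(w,(237,104),.012).round(4),at(w,(409,104),.012).round(4))
E
```

```text
[ 0.5412556  -0.17070416  0.10009101]
[ 0.5375 -0.083   0.0826] [ 0.5383 -0.1148  0.089 ] [ 0.5263 -0.1871  0.0826] [ 0.5568 -0.187   0.0826]
rel tcp: tip [-0.0038  0.0877 -0.0175] rivet [-0.003   0.0559 -0.0111] hmid [ 0.0003 -0.0164 -0.0175]
yaw 92.23547917442798
bed end [[ 0.5254 -0.0958  0.03  ]
 [ 0.5604 -0.0956  0.03  ]] [ 0.4984 -0.0884  0.012 ] [ 0.5873 -0.088   0.012 ]
```

servo_tool(deltas=[{"claw": 0,"dx": 0,"dy": 0,"dz": 0.08,"yaw": 0.004},{"claw": 0,"dx": 0,"dy": 0.01,"dz": 0.18,"yaw": 0.008},{"claw": 0,"dx": 0,"dy": 0.02,"dz": 0.28,"yaw": 0.012},{"claw": 0,"dx": 0,"dy": 0.02,"dz": 0.36,"yaw": 0.012},{"claw": 0,"dx": 0,"dy": 0.02,"dz": 0.38,"yaw": 0.012}])

```text
clock: 14.6
ee_pos: [0.5416, -0.1705, 0.0594]
orientation: [[0.037, 0.999, -0.003], [0.999, -0.037, 0.001], [0.001, -0.003, -1.0]]
contact_force: [-1.3, 0.2, -1.6]
opening: 0.429
grasp_force: 29.9
```

servo_tool(deltas=[{"claw": 0,"dx": 0.08,"dy": 0,"dz": 0,"yaw": 0},{"claw": 0,"dx": 0.18,"dy": 0,"dz": 0,"yaw": 0},{"claw": 0,"dx": 0.28,"dy": 0,"dz": 0,"yaw": 0},{"claw": 0,"dx": 0.36,"dy": 0,"dz": 0,"yaw": 0},{"claw": 0,"dx": 0.38,"dy": 0,"dz": 0,"yaw": 0}])

```text
clock: 15.02
ee_pos: [0.5442, -0.1305, 0.062]
orientation: [[0.034, 0.999, -0.0], [0.999, -0.034, 0.0], [0.0, -0.0, -1.0]]
contact_force: [-1.0, 0.6, -1.1]
opening: 0.427
grasp_force: 29.9
```

servo_tool(deltas=[{"claw": 0,"dx": 0.08,"dy": 0,"dz": 0,"yaw": 0},{"claw": 0,"dx": 0.18,"dy": 0,"dz": 0,"yaw": 0},{"claw": 0,"dx": 0.28,"dy": 0,"dz": 0,"yaw": 0},{"claw": 0,"dx": 0.34,"dy": 0,"dz": 0,"yaw": 0},{"claw": 0,"dx": 0.36,"dy": 0,"dz": 0,"yaw": 0}])

```text
clock: 15.43
ee_pos: [0.5454, -0.0952, 0.0617]
orientation: [[0.035, 0.999, -0.0], [0.999, -0.035, 0.0], [0.0, -0.0, -1.0]]
contact_force: [-0.4, -0.3, -1.5]
opening: 0.427
grasp_force: 29.9
```

servo_tool(deltas=[{"claw": 0,"dx": 0,"dy": -0.01,"dz": 0.02,"yaw": 0},{"claw": 0,"dx": 0,"dy": -0.02,"dz": 0.05,"yaw": 0},{"claw": 0,"dx": 0,"dy": -0.02,"dz": 0.08,"yaw": 0},{"claw": 0,"dx": 0,"dy": -0.02,"dz": 0.1,"yaw": 0},{"claw": 0,"dx": 0,"dy": -0.02,"dz": 0.1,"yaw": 0}])

```text
clock: 15.85
ee_pos: [0.5435, -0.097, 0.052]
orientation: [[0.036, 0.999, -0.0], [0.999, -0.036, -0.0], [-0.0, -0.0, -1.0]]
contact_force: [-2.5, 0.4, 8.4]
opening: 0.429
grasp_force: 29.9
```

```bash
python3 - <<'E'
from h import *
w=snap('wrist'); d=snap('side'); print(get_state()['ee_pos'])
im=np.full((480,800,3),255,np.uint8); im[:,:480]=w['pixels'][:,80:560]; im[:320,480:]=cv2.resize(d['pixels'][165:265,255:355],(320,320),interpolation=3)
W=lambda x,y,z:np.array([.5425-y,-.023+x,z])
for n,p in dict(bed=(0,0,.03),bl=(.026,.017,.03),br=(.026,-.017,.03),foot=(-.0,0,.07)).items(): print(n,proj(w,W(*p)).round(0))
cv2.imwrite('pics/w5c.png',im[:,:,::-1])
E
```

```text
[ 0.54353507 -0.09701263  0.05207951]
bed [[309. 115.]]
bl [[258.  41.]]
br [[354.  37.]]
foot [[306. 111.]]
```

View pics/w5c.png

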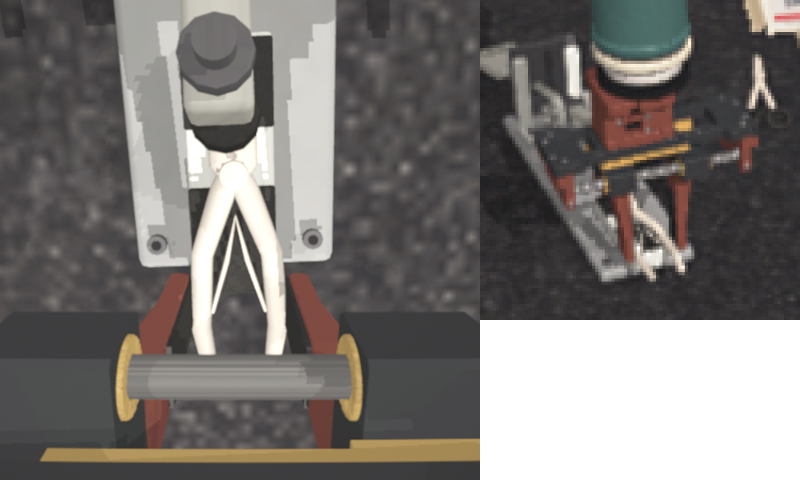

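The nippers lie on the bed (8 N touch), rivet at (312,175) in the groove under the raised arm. Release and retreat.

servo_tool(deltas=[{"claw": 0.6,"dx": 0,"dy": 0,"dz": -0.01,"yaw": 0},{"claw": 0.8,"dx": 0,"dy": 0,"dz": -0.01,"yaw": 0},{"claw": 0.8,"dx": 0,"dy": 0,"dz": -0.01,"yaw": 0},{"claw": 0.8,"dx": 0,"dy": 0,"dz": -0.01,"yaw": 0},{"claw": 0.8,"dx": 0,"dy": 0,"dz": -0.01,"yaw": 0}])

```text
clock: 16.37
ee_pos: [0.5436, -0.0966, 0.0524]
orientation: [[0.036, 0.999, -0.0], [0.999, -0.036, -0.0], [-0.0, -0.0, -1.0]]
contact_force: [-0.2, -0.1, -0.6]
opening: 0.764
grasp_force: 0.0
```

servo_tool(deltas=[{"claw": 0.8,"dx": 0,"dy": 0,"dz": -0.1,"yaw": 0},{"claw": 0.8,"dx": 0,"dy": 0,"dz": -0.3,"yaw": 0},{"claw": 0.8,"dx": 0,"dy": 0,"dz": -0.5,"yaw": 0},{"claw": 0.8,"dx": 0,"dy": 0,"dz": -0.75,"yaw": 0},{"claw": 0.8,"dx": 0,"dy": 0,"dz": -1,"yaw": 0}])

```text
clock: 16.78
ee_pos: [0.5432, -0.0963, 0.154]
orientation: [[0.036, 0.999, -0.001], [0.999, -0.036, 0.0], [0.0, -0.001, -1.0]]
contact_force: [0.2, 0.4, -0.0]
opening: 0.796
grasp_force: 0.0
```

```bash
python3 - <<'E'
from h import *
w=snap('wrist'); s=snap('scene'); print(get_state()['ee_pos'])
im=np.full((480,800,3),255,np.uint8); im[:,:480]=w['pixels'][:,80:560]; im[:320,480:]=cv2.resize(s['pixels'][255:375,220:340],(320,320),interpolation=3)
cv2.imwrite('pics/w6c.png',im[:,:,::-1])
E
```

```text
[ 0.54647494 -0.09726728  0.15720642]
```

View pics/w6c.png

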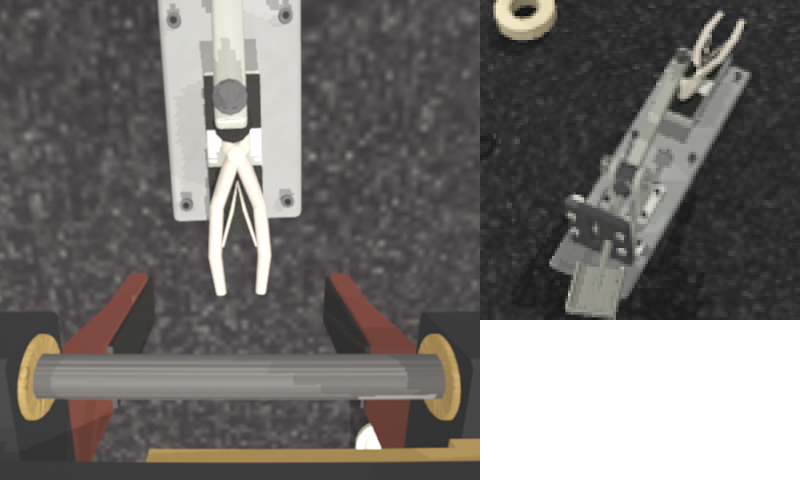

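The nippers stay on the bed in line, handles out over the open end (wrist rows 130–295), lever still latched. Back to the thumb plate.

servo_tool(deltas=[{"claw": 0.5,"dx": 0,"dy": 0,"dz": -0.3,"yaw": 0},{"claw": 0,"dx": 0.1,"dy": 0,"dz": -0.6,"yaw": -0.004},{"claw": 0,"dx": 0.3,"dy": 0,"dz": -0.6,"yaw": -0.008},{"claw": 0,"dx": 0.6,"dy": 0,"dz": -0.6,"yaw": -0.012},{"claw": 0,"dx": 0.9,"dy": 0,"dz": -0.6,"yaw": -0.012}])

```text
clock: 17.3
ee_pos: [0.5469, -0.0061, 0.2132]
orientation: [[-0.001, 1.0, 0.001], [1.0, 0.001, -0.0], [-0.0, 0.001, -1.0]]
contact_force: [-0.1, 0.3, 0.1]
opening: 0.458
grasp_force: 0.0
```

servo_tool(deltas=[{"claw": 0,"dx": 0.2,"dy": -0.04,"dz": 0,"yaw": 0},{"claw": 0,"dx": 0.4,"dy": -0.08,"dz": 0,"yaw": 0},{"claw": 0,"dx": 0.6,"dy": -0.12,"dz": 0,"yaw": 0},{"claw": 0,"dx": 0.8,"dy": -0.16,"dz": 0,"yaw": 0},{"claw": 0,"dx": 1,"dy": -0.2,"dz": 0,"yaw": 0}])

```text
clock: 17.72
ee_pos: [0.5258, 0.0944, 0.2123]
orientation: [[-0.002, 1.0, -0.001], [1.0, 0.002, -0.0], [-0.0, -0.001, -1.0]]
contact_force: [-0.5, -0.3, 0.5]
opening: 0.078
grasp_force: 0.0
```

servo_tool(deltas=[{"claw": 0,"dx": 0.2,"dy": -0.04,"dz": 0,"yaw": 0},{"claw": 0,"dx": 0.4,"dy": -0.08,"dz": 0,"yaw": 0},{"claw": 0,"dx": 0.6,"dy": -0.12,"dz": 0,"yaw": 0},{"claw": 0,"dx": 0.8,"dy": -0.16,"dz": 0,"yaw": 0},{"claw": 0,"dx": 1,"dy": -0.18,"dz": 0,"yaw": 0}])

```text
clock: 18.13
ee_pos: [0.5073, 0.1942, 0.2122]
orientation: [[-0.002, 1.0, -0.001], [1.0, 0.002, -0.0], [-0.0, -0.001, -1.0]]
contact_force: [1.5, 0.4, 0.0]
opening: 0.003
grasp_force: 0.0
```

servo_tool(deltas=[{"claw": 0,"dx": 0.2,"dy": 0,"dz": 0.1,"yaw": 0},{"claw": 0,"dx": 0.41,"dy": 0,"dz": 0.3,"yaw": 0},{"claw": 0,"dx": 0.41,"dy": 0,"dz": 0.55,"yaw": 0},{"claw": 0,"dx": 0.41,"dy": 0,"dz": 0.8,"yaw": 0},{"claw": 0,"dx": 0.41,"dy": 0,"dz": 1,"yaw": 0}])

```text
clock: 18.55
ee_pos: [0.5073, 0.2346, 0.1108]
orientation: [[-0.003, 1.0, -0.002], [1.0, 0.003, -0.001], [-0.001, -0.002, -1.0]]
contact_force: [-0.4, -0.4, 0.7]
opening: 0.0
grasp_force: 0.0
```

```bash
python3 - <<'E'
from h import *
w=snap('wrist'); e=get_state(); print(e['ee_pos'],e['opening'])
# bright thumb plate blob
g=w['pixels'].min(2); m=(g[:330,150:500]>150).astype(np.uint8); n,l,st,c=cv2.connectedComponentsWithStats(m)
i=1+np.argmax(st[1:,4]); print(st[i],c[i]+[150,0])
k=cv2.minAreaRect((np.argwhere(l==i)[:,::-1]+[150,0]).astype(np.float32)); print(k)
print(at(w,k[0],.06), 'tip px',proj(w,[e['ee_pos'][0],e['ee_pos'][1],e['ee_pos'][2]-.022]))
E
```

```text
[0.50506173 0.2336241  0.1074867 ] 0.004944681613467934
[ 117  217  180  113 8626] [347.16148852 270.16890795]
((356.18218994140625, 270.6632080078125), (105.58799743652344, 171.7073211669922), 82.25529479980469)
[0.52486797 0.23814548 0.06      ] tip px [[313.94580151 300.57309061]]
```

servo_tool(deltas=[{"claw": 0,"dx": 0,"dy": 0.03,"dz": 0.08,"yaw": 0},{"claw": 0,"dx": 0,"dy": 0.03,"dz": 0.16,"yaw": 0},{"claw": 0,"dx": 0,"dy": 0.03,"dz": 0.22,"yaw": 0},{"claw": 0,"dx": 0,"dy": 0.03,"dz": 0.24,"yaw": 0},{"claw": 0,"dx": 0,"dy": 0.03,"dz": 0.24,"yaw": 0}])

```text
clock: 19.02
ee_pos: [0.5115, 0.2343, 0.0887]
orientation: [[-0.002, 1.0, 0.0], [1.0, 0.002, -0.0], [-0.0, 0.0, -1.0]]
contact_force: [0.5, -0.5, 0.1]
opening: 0.008
grasp_force: 0.0
```

servo_tool(deltas=[{"claw": 0,"dx": 0,"dy": 0,"dz": 0.03,"yaw": 0},{"claw": 0,"dx": 0,"dy": 0,"dz": 0.06,"yaw": 0},{"claw": 0,"dx": 0,"dy": 0,"dz": 0.09,"yaw": 0},{"claw": 0,"dx": 0,"dy": 0,"dz": 0.12,"yaw": 0},{"claw": 0,"dx": 0,"dy": 0,"dz": 0.14,"yaw": 0}])

```text
clock: 19.43
ee_pos: [0.5142, 0.235, 0.076]
orientation: [[-0.002, 1.0, 0.006], [1.0, 0.002, 0.001], [0.001, 0.006, -1.0]]
contact_force: [3.8, -0.1, 8.1]
opening: 0.007
grasp_force: 3.7
```

servo_tool(deltas=[{"claw": 0,"dx": 0,"dy": 0,"dz": 0.03,"yaw": 0},{"claw": 0,"dx": 0,"dy": 0,"dz": 0.06,"yaw": 0},{"claw": 0,"dx": 0,"dy": 0,"dz": 0.08,"yaw": 0},{"claw": 0,"dx": 0,"dy": 0,"dz": 0.1,"yaw": 0},{"claw": 0,"dx": 0,"dy": 0,"dz": 0.1,"yaw": 0}])

```text
clock: 19.85
ee_pos: [0.5148, 0.2346, 0.0662]
orientation: [[-0.002, 1.0, 0.007], [1.0, 0.002, 0.001], [0.001, 0.007, -1.0]]
contact_force: [3.8, -2.3, 9.9]
opening: 0.005
grasp_force: 4.3
```

servo_tool(deltas=[{"claw": 0,"dx": 0,"dy": 0,"dz": 0.01,"yaw": 0},{"claw": 0,"dx": 0,"dy": 0,"dz": 0.02,"yaw": 0},{"claw": 0,"dx": 0,"dy": 0,"dz": 0.02,"yaw": 0},{"claw": 0,"dx": 0,"dy": 0,"dz": 0.02,"yaw": 0},{"claw": 0,"dx": 0,"dy": 0,"dz": 0.02,"yaw": 0}])

```text
clock: 20.27
ee_pos: [0.5151, 0.2346, 0.065]
orientation: [[-0.003, 1.0, 0.007], [1.0, 0.003, 0.001], [0.001, 0.007, -1.0]]
contact_force: [2.0, -3.3, 14.4]
opening: 0.006
grasp_force: 6.3
```

servo_tool(deltas=[{"claw": 0,"dx": 0,"dy": 0.03,"dz": 0,"yaw": 0},{"claw": 0,"dx": 0,"dy": 0.07,"dz": 0,"yaw": 0},{"claw": 0,"dx": 0.01,"dy": 0.1,"dz": 0,"yaw": 0},{"claw": 0,"dx": 0.01,"dy": 0.14,"dz": 0,"yaw": 0},{"claw": 0,"dx": 0.01,"dy": 0.17,"dz": 0,"yaw": 0}])

```text
clock: 20.68
ee_pos: [0.5309, 0.2366, 0.0647]
orientation: [[-0.002, 1.0, 0.005], [1.0, 0.002, 0.002], [0.002, 0.005, -1.0]]
contact_force: [-0.9, 2.5, 11.9]
opening: -0.002
grasp_force: 5.8
```

servo_tool(deltas=[{"claw": 0,"dx": 0,"dy": 0.03,"dz": 0,"yaw": 0},{"claw": 0,"dx": 0,"dy": 0.07,"dz": 0,"yaw": 0},{"claw": 0,"dx": 0.01,"dy": 0.1,"dz": 0,"yaw": 0},{"claw": 0,"dx": 0.01,"dy": 0.13,"dz": 0,"yaw": 0},{"claw": 0,"dx": 0.01,"dy": 0.15,"dz": 0,"yaw": 0}])

```text
clock: 21.1
ee_pos: [0.5414, 0.2371, 0.0638]
orientation: [[-0.001, 1.0, -0.004], [1.0, 0.001, 0.001], [0.001, -0.004, -1.0]]
contact_force: [-12.0, 3.8, 17.4]
opening: 0.009
grasp_force: 9.2
```

```bash
python3 - <<'E'
from h import *
w=snap('wrist'); s=snap('scene')
a=w['pixels'][120:360,170:490]; b=s['pixels'][310:385,215:315]
cv2.imwrite('pics/w7.png',np.hstack([cv2.resize(a,(400,300)),cv2.resize(b,(400,300),interpolation=3)])[:,:,::-1])
E
```

```text
(no output)
```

View pics/w7.png

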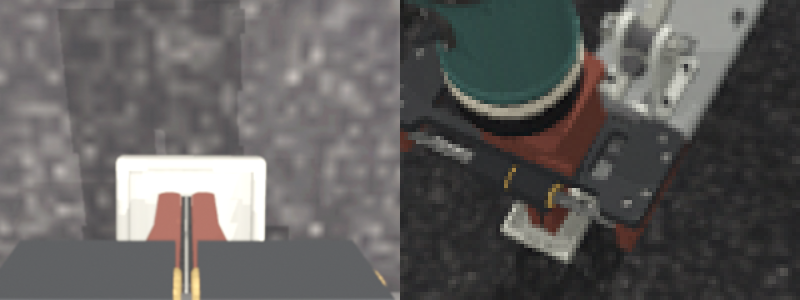

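The plate is square with the holder again (top edge level at row 160), pushed to the slot wall. Let it up slowly.

servo_tool(deltas=[{"claw": 0,"dx": 0,"dy": -0.02,"dz": -0.04,"yaw": 0},{"claw": 0,"dx": 0,"dy": -0.02,"dz": -0.09,"yaw": 0},{"claw": 0,"dx": 0,"dy": -0.02,"dz": -0.14,"yaw": 0},{"claw": 0,"dx": 0,"dy": -0.02,"dz": -0.19,"yaw": 0},{"claw": 0,"dx": 0,"dy": -0.02,"dz": -0.24,"yaw": 0}])

```text
clock: 21.62
ee_pos: [0.5412, 0.2374, 0.0877]
orientation: [[-0.002, 1.0, 0.0], [1.0, 0.002, 0.001], [0.001, 0.0, -1.0]]
contact_force: [-2.7, 2.1, 6.6]
opening: 0.007
grasp_force: 3.5
```

servo_tool(deltas=[{"claw": 0,"dx": 0,"dy": 0,"dz": -0.05,"yaw": 0},{"claw": 0,"dx": 0,"dy": 0,"dz": -0.1,"yaw": 0},{"claw": 0,"dx": 0,"dy": 0,"dz": -0.15,"yaw": 0},{"claw": 0,"dx": 0,"dy": 0,"dz": -0.2,"yaw": 0},{"claw": 0,"dx": 0,"dy": 0,"dz": -0.25,"yaw": 0}])

```text
clock: 22.03
ee_pos: [0.5413, 0.2358, 0.1122]
orientation: [[-0.002, 1.0, -0.0], [1.0, 0.002, -0.001], [-0.001, -0.0, -1.0]]
contact_force: [-0.1, -0.7, 0.1]
opening: 0.008
grasp_force: 0.0
```

servo_tool(deltas=[{"claw": 0,"dx": 0,"dy": 0,"dz": -0.1,"yaw": 0},{"claw": 0,"dx": 0,"dy": 0,"dz": -0.3,"yaw": 0},{"claw": 0,"dx": 0,"dy": 0,"dz": -0.5,"yaw": 0},{"claw": 0,"dx": 0,"dy": 0,"dz": -0.75,"yaw": 0},{"claw": 0,"dx": 0,"dy": 0,"dz": -1,"yaw": 0}])

```text
clock: 22.45
ee_pos: [0.541, 0.2367, 0.2126]
orientation: [[-0.002, 1.0, -0.001], [1.0, 0.002, 0.0], [0.0, -0.001, -1.0]]
contact_force: [0.3, 0.1, -0.6]
opening: 0.008
grasp_force: 0.0
```

servo_tool(deltas=[{"claw": 0,"dx": 0.2,"dy": -0.2,"dz": -0.1,"yaw": 0},{"claw": 0,"dx": 0.4,"dy": -0.4,"dz": -0.2,"yaw": 0},{"claw": 0,"dx": 0.6,"dy": -0.6,"dz": -0.3,"yaw": 0},{"claw": 0,"dx": 0.8,"dy": -0.8,"dz": -0.3,"yaw": 0},{"claw": 0,"dx": 0.9,"dy": -0.9,"dz": -0.3,"yaw": 0}])

```text
clock: 22.87
ee_pos: [0.4493, 0.3284, 0.2427]
orientation: [[-0.003, 1.0, 0.0], [1.0, 0.003, 0.002], [0.002, 0.0, -1.0]]
contact_force: [0.6, 0.4, 0.2]
opening: 0.005
grasp_force: 0.0
```

```bash
python3 - <<'E'
from h import *
s=snap('scene'); d=snap('side')
W=lambda x,y,z:np.array([.5425-y,-.023+x,z])
# thumb plate free: expected centre with tilt .06
def blob(c,box,thr):
    x0,y0,x1,y1=box; m=(c['pixels'][y0:y1,x0:x1].min(2)>thr).astype(np.uint8)
    n,l,st,ce=cv2.connectedComponentsWithStats(m); return [(st[i,:4]+[x0,y0,0,0],st[i,4],(ce[i]+[x0,y0]).round(1)) for i in range(1,n) if st[i,4]>25]
print('scene plate',blob(s,(225,325,280,380),125)); print('pred up',proj(s,W(.255,0,.085)),'pred notch',proj(s,W(.255,.03,.056)))
print('nipper', blob(s,(290,250,330,300),200),proj(s,W(-.046,0,.034)),proj(s,W(-.1,0,.034)))
a=s['pixels'][255:375,220:340]; b=d['pixels'][155:255,250:350]
cv2.imwrite('pics/fin.png',np.hstack([cv2.resize(a,(400,400),interpolation=3),cv2.resize(b,(400,400),interpolation=3)])[:,:,::-1])
E
```

```text
scene plate [(array([274, 325,   6,  20]), np.int32(43), array([278. , 332.8])), (array([230, 328,  42,  22]), np.int32(117), array([252.7, 343.5]))]
pred up [[251.3834804  353.71158426]] pred notch [[263.0525628  363.67963539]]
nipper [] [[304.54381115 276.67148174]] [[312.48831286 263.18670136]]
```

```bash
python3 - <<'E'
from h import *
s=snap('scene'); cur=cv2.cvtColor(s['pixels'],cv2.COLOR_RGB2GRAY).astype(np.float32)
ini=cv2.imread('pics/scene0.png',0).astype(np.float32); old=cv2.cvtColor(cv2.imread('pics/w6c.png')[:320,480:],cv2.COLOR_BGR2GRAY)
old=cv2.resize(old,(120,120),interpolation=cv2.INTER_AREA).astype(np.float32)
# thumb plate: shift vs the initial picture
def match(tpl,img,off,name):
    r=cv2.matchTemplate(img,tpl,cv2.TM_CCOEFF_NORMED); _,v,_,l=cv2.minMaxLoc(r); print(name,v.round(2),np.array(l)-off)
match(ini[330:362,238:272],cur[315:380,223:290],(15,15),'plate vs start')
match(old[0:40,70:105],cur[245:305,280:335],(10,10),'nippers vs placed')
e=get_state(); print(e['clock'],e['contact_force'].round(1))
E
```

```text
Traceback (most recent call last):
AttributeError: 'float' object has no attribute 'round'
```

```bash
python3 - <<'E'
from h import *
s=snap('scene'); cur=cv2.cvtColor(s['pixels'],cv2.COLOR_RGB2GRAY).astype(np.float32)
ini=cv2.imread('pics/scene0.png',0).astype(np.float32); old=cv2.cvtColor(cv2.imread('pics/w6c.png')[:320,480:],cv2.COLOR_BGR2GRAY)
old=cv2.resize(old,(120,120),interpolation=cv2.INTER_AREA).astype(np.float32)
def match(tpl,img,off,name):
    r=cv2.matchTemplate(img,tpl,cv2.TM_CCOEFF_NORMED); _,v,_,l=cv2.minMaxLoc(r); print(name,round(v,2),np.array(l)-off)
match(ini[330:362,238:272],cur[315:380,223:290],(15,15),'plate vs start')
match(old[0:40,70:105],cur[245:305,280:335],(10,10),'nippers vs placed')
e=get_state(); print(e['clock'],e['contact_force'].round(1))
E
```

```text
plate vs start 0.25 [-15 -15]
nippers vs placed 0.16 [-5 10]
23.0667 [ 0.  -0.4 -0.2]
```

The arm hides the holder in the scene view; I move it back towards its start pose and check again.

servo_tool(deltas=[{"claw": 0,"dx": 0.2,"dy": -0.2,"dz": 0,"yaw": 0},{"claw": 0,"dx": 0.4,"dy": -0.4,"dz": 0,"yaw": 0},{"claw": 0,"dx": 0.6,"dy": -0.6,"dz": 0,"yaw": 0},{"claw": 0,"dx": 0.8,"dy": -0.8,"dz": 0,"yaw": 0},{"claw": 0,"dx": 1,"dy": -1,"dz": 0,"yaw": 0}])

```text
clock: 23.48
ee_pos: [0.3516, 0.426, 0.2412]
orientation: [[0.0, 1.0, 0.0], [1.0, -0.0, -0.001], [-0.001, 0.0, -1.0]]
contact_force: [0.4, 0.6, 0.3]
opening: 0.004
grasp_force: 0.0
```

servo_tool(deltas=[{"claw": 0,"dx": 0.2,"dy": -0.2,"dz": 0,"yaw": 0},{"claw": 0,"dx": 0.4,"dy": -0.4,"dz": 0,"yaw": 0},{"claw": 0,"dx": 0.6,"dy": -0.6,"dz": 0,"yaw": 0},{"claw": 0,"dx": 0.8,"dy": -0.8,"dz": 0,"yaw": 0},{"claw": 0,"dx": 1,"dy": -1,"dz": 0,"yaw": 0}])

```text
clock: 23.9
ee_pos: [0.2515, 0.5263, 0.2412]
orientation: [[-0.0, 1.0, 0.0], [1.0, 0.0, -0.001], [-0.001, 0.0, -1.0]]
contact_force: [1.0, -0.6, 0.5]
opening: 0.004
grasp_force: 0.0
```

```bash
python3 - <<'E'
from h import *
s=snap('scene'); cur=cv2.cvtColor(s['pixels'],cv2.COLOR_RGB2GRAY).astype(np.float32)
ini=cv2.imread('pics/scene0.png',0).astype(np.float32); old=cv2.cvtColor(cv2.imread('pics/w6c.png')[:320,480:],cv2.COLOR_BGR2GRAY)
old=cv2.resize(old,(120,120),interpolation=cv2.INTER_AREA).astype(np.float32)
def match(tpl,img,off,name):
    r=cv2.matchTemplate(img,tpl,cv2.TM_CCOEFF_NORMED); _,v,_,l=cv2.minMaxLoc(r); print(name,round(v,2),np.array(l)-off)
match(ini[330:362,238:272],cur[315:380,223:290],(15,15),'plate vs start')
match(old[0:40,70:105],cur[245:305,280:335],(10,10),'nippers vs placed')
match(ini[245:275,222:252],cur[235:285,212:262],(10,10),'tape')
match(ini[300:340,175:220],cur[290:350,165:230],(10,10),'scissors')
match(ini[165:220,262:330],cur[155:230,252:340],(10,10),'tray')
e=get_state(); print(e['clock'],e['contact_force'].round(1))
E
```

```text
plate vs start 0.91 [0 2]
nippers vs placed 0.9 [0 0]
tape 1.0 [0 0]
scissors 1.0 [0 0]
tray 1.0 [0 0]
23.95 [-2.   3.5  0.1]
```

The plate is back up in line, 2 px lower than at the start as expected with the jaws under the foot. The nippers have not moved since they were placed, and the bystanders are untouched.

```bash
python3 -c "
from cell import finish_job
print(finish_job())"
```

```text
the job is handed in; nothing more can be done
None
```

I handed the job in at about 24 s: by my camera checks the nippers are clamped under the foot with their handles out over the open end, the lever is back up in its straight slot and the bystanders have not moved, but the interface returned no verdict and the foot's press on the jaws was not measured directly.

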